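# Index the soldering dial to its empty nest and clamp it

## Robot

A 6-joint arm with a two-finger parallel gripper is mounted at the origin on a cart in front of the work surface, level with it; the furniture and walls round the work are solid. World frame = base frame: x ahead of the robot, y to its left, z up, the work surface at z = 0. Lengths are in m, angles in rad, forces in N, time in s.
With the tool pointing down it reaches from about 0.375 to 0.825 m from the base axis. Payload 5.5 kg.
Tool frame: the origin (TCP) lies midway between the tips of the shut fingers; the grasp point (between the pads) lies 19 mm behind it; x points along the fingers, z is the direction in which the jaws open and shut, and the axes are right-handed (so a half turn about x gives the same grasp; the last joint's range is limited). The gripper opens to 85 mm and grips with 20 to 120 N. Pads are 22 mm wide; open, the fingers measure 114 mm over their backs; the gripper's body (76 mm by 85 mm) begins 54 mm behind the grasp point. The pads swing forward as they close: fully open they stand 13 mm farther back than shut.
Start: joints at [1.282, 0.314, -0.047, 1.21, 0, 1.571], TCP at [0.171, 0.575, 0.231] pointing down, gripper open.
Joint ranges: [-2.67, 2.67], [-0.69, 1.73], [-1.03, 1.25], [-2.08, 2.16], [-1.42, 1.45], [-3.14, 3.14]. Speed limits (rad/s): [2.39, 2.39, 3.01, 3.14, 3.14, 3.14].

## Interface

Orientations are given as a 3x3 rotation matrix whose columns are the frame's x, y, z axes.
In Python, from workcell import env gives the robot as it stands. The module is installed in compiled form; this text tells all that it offers.
- The arm moves only by the tool apply_moves, never from a script. Its argument "steps" is text: rows parted by semicolons, each of 5 numbers parted by spaces: the closure, from 0 (fully open) to 1 (shut), then the shift along the tool's x, y, z in mm, then the turn about the tool's x in degrees. A call has 1 to 12 rows; each row is the pose to reach, as a shift and turn from the pose measured when the call began, along the tool's axes at that moment; what a row does not reach only later rows make up. A row lasts 1/12 s, in which the tool goes at most 41.7 mm and 7.16 degrees, less where a joint would pass 70% of its speed; a pose out of reach is approached as far as the arm can. A call with a gripper value outside its range is refused whole. The fingers move at their own pace and stop on an object; "newtons" is the grip in N (left out, the last holds). Time passes only in rows, so rows that repeat a pose let the fingers close. It gives the time, the measured TCP pose, the force and the opening at its end, in the units of the state.
- env.get_obs(): the state, without advancing time (a new reading comes with each control period).
- env.read_camera(name): name is "side" or "top" or "wrist"; returns the picture (384x512x3 uint8, red, green, blue); there is no depth.
- env.calibration(name): a dict with "fov_y" (degrees; the focal length in pixels is half the picture's height over the tangent of half this angle, whatever the lens; pixels are square), "cx", "cy" (the principal point, pixels), "D" ([k1, k2, p1, p2, k3] as OpenCV has them; the pictures are not rectified), "R" (3x3) and "t" (3): a world point X has camera coordinates R X + t; the wrist camera has in their place "T_tool_cam" (4x4, takes a point from camera to tool coordinates, whose origin is the TCP and whose axes are the tool frame's). Camera axes: x right, y down, z forward; pixel columns grow to the right and rows downward; lengths in m; the calibration is good to about 2 mm. A picture is of the moment at which its call begins: read the wrist's pose just before it. calibration takes no time and is no camera call.
- env.close_job(): hands the job in, once; it reports no verdict.
The state is a dict: "time": time; "joints": joint angles; "qvel": joint speeds; "effort": joint torques, N m; "ee_pos": TCP position; "eef_rot": TCP orientation; "wrist_force": force on the tool from outside, world axes, zero at the start; "torque": the same for the moment, N m; "finger_gap": finger opening in m.
Only numpy, scipy, OpenCV 4.12 (cv2) and the standard library are available. Lean on these libraries where they do the work, as an engineer would, in place of code of your own. Each camera call takes 0.05 s, during which the arm holds its last target.

## Task

Bring the empty nest of the soldering dial round to the loading guide: turn the dial anticlockwise seen from above (the way its ratchet lets it go) by its upright pegs until the pawl has clicked in behind the right tooth, then turn it back until it bears on the pawl, so that the nest lines up with the guide. Then swing the clamp lever clockwise until it is tight, so that the dial is locked there. Do not force the dial hard against the pawl, and leave the loose plugs, the flux tin and the cutters where they lie.

Things in the scene. Friction and masses are not known exactly. Their poses are not given: they have to be found in the camera images.
- dial_base: Fixed grey ground plate of the fixture, 12 mm thick (x from -87 to +93 mm, y from -112 to +122 mm of its origin; a 52 mm wide tongue under the guide reaches to x = -120 mm). Origin on the dial's axis, at the underside (z = 0, on the worktop); x points from the guide to the dial's axis, z up. The pawl stands on its -y side, the clamp on its +y side.
- dial_axis (a point): Point on the dial's vertical axis at the height of the dial plate's top face, 38 mm above the worktop. A small display on an arm overhangs the far side of the fixture from about 0.42 m up: work from the near side.
- guide_mouth (a point): Inner end of the loading guide, an aluminium channel 14 mm wide between two cheeks on the base at its -x side, 94 mm from the dial's axis, 46 mm above the worktop; axes as dial_base (x runs along the channel towards the dial's axis). Top of the guide's cheeks 50.5 mm above the worktop.
- dial: Round aluminium dial plate, radius 80 mm, top 38 mm above the worktop, on a steel ratchet of 6 saw teeth (root radius 80, tip 90 mm, 18 to 30 mm above the worktop). Turns on a vertical axis against about 4 N at a peg: anticlockwise the pawl rides up each 60 degree tooth and drops behind it, clockwise it stops the dial. Origin on the axis at the worktop; its -x axis runs along the empty nest.
- empty_nest (a point): Mouth of the empty nest, on its centre line at the dial plate's edge, 80 mm from the axis, 46 mm up. The dial has 6 radial nests 60 degrees apart (two grey rails, 48 mm up, 28 to 62 mm from the axis); the other five hold a black barrel plug (top 53 mm up). Home: in line with the guide, 14 mm from guide_mouth.
- peg0 (a point): Top centre of a steel peg on the dial, 10 mm diameter, standing from 38 to 83 mm above the worktop, 62 mm from the axis, 30 degrees anticlockwise (from above) of the empty nest.
- peg1 (a point): Top centre of a steel peg on the dial, 10 mm diameter, standing from 38 to 83 mm above the worktop, 62 mm from the axis, 90 degrees anticlockwise (from above) of the empty nest.
- peg2 (a point): Top centre of a steel peg on the dial, 10 mm diameter, standing from 38 to 83 mm above the worktop, 62 mm from the axis, 150 degrees anticlockwise (from above) of the empty nest.
- peg3 (a point): Top centre of a steel peg on the dial, 10 mm diameter, standing from 38 to 83 mm above the worktop, 62 mm from the axis, 210 degrees anticlockwise (from above) of the empty nest.
- peg4 (a point): Top centre of a steel peg on the dial, 10 mm diameter, standing from 38 to 83 mm above the worktop, 62 mm from the axis, 270 degrees anticlockwise (from above) of the empty nest.
- peg5 (a point): Top centre of a steel peg on the dial, 10 mm diameter, standing from 38 to 83 mm above the worktop, 62 mm from the axis, 330 degrees anticlockwise (from above) of the empty nest.
- pawl (a joint): Spring pawl on the base's -y side, a dark steel arm 48 mm long on a vertical pivot; 0 rad: dropped fully in behind a tooth; rises to about 0.22 as it rides over a tooth's tip. It drops fully only once the dial has gone slightly past the home angle; the dial must then come back onto it. Its spring presses with about 5 N; it need not be touched.
- pawl_nose (a point): Top centre of the pawl's round nose (8 mm diameter), 29 mm above the worktop.
- clamp_lever (a joint): Clamp lever on the +y side of the base: 0 rad open (points along -x of the base), grows clockwise from above to 1.3 rad at its end (then points nearly to +y). From about 0.9 rad its screw presses the jaw on the dial's rim; tight above 1.15 rad. It is stiff, 5 to 10 N at the knob, and stays where it is left.
- lever_knob (a point): Top centre of the black upright knob at the lever's end, 19 mm diameter, 60 to 94 mm above the worktop, 66 mm from the lever's pivot.
- lever_pivot (a point): Axis of the clamp lever, 62 mm above the worktop, on the base 106 mm to the +y side of the dial's axis; a dark jaw reaches from it over the dial's rim (top 48 mm above the worktop).
- loose_plug_a: Loose black barrel plug, 13 x 44 x 13 mm, lying on the worktop; origin under its middle. Bystander.
- loose_plug_b: Another loose black barrel plug, 13 x 44 x 13 mm. Bystander.
- flux_tin: Round flux tin, 43 mm diameter, 19 mm high; origin under its middle. Bystander.
- cutters: Side cutters, 40 x 125 x 12 mm, lying flat; origin under their middle. Bystander.

How it is judged:
By the outcome, as a careful person would: the job done as asked, in the order asked, and still so for the second after the job is handed in, with the robot touching nothing.
It also fails if it takes over 64 s, if anything falls off the work surface, if the arm or the gripper's body presses on something with over 40 N, if the wrist force passes 120 N, or if a joint passes its speed limit or range.

## Working session

There is one attempt and no reset: what is moved stays moved. The work goes in short steps, Python scripts to look and compute and a tool call to move; the robot and the scene stay as the last step left them, time stands still between calls to the robot, and variables do not carry over. Pictures are saved under pics/ and viewed, and the job is handed in when it is done.

Besides the shell and the picture viewer there is one more tool, called after "Call:" as a command line: name --argument value ..., lists and objects as JSON in quotes. apply_moves: Moves the arm, as the interface text tells. Its arguments: {"type":"object","properties":{"steps":{"type":"string"},"newtons":{"type":"number"}},"required":["steps"]}

```bash
mkdir -p pics
cat > h.py <<'E'
import numpy as np, cv2
from workcell import env
def K(c):
    f=192/np.tan(np.radians(c["fov_y"])/2)
    return np.array([[f,0,c["cx"]],[0,f,c["cy"]],[0,0,1.]])
def cam(name):
    c=env.calibration(name)
    if "R" in c: R=np.array(c["R"]);t=np.array(c["t"])
    else:
        o=env.get_obs();T=np.array(c["T_tool_cam"]);Rt=np.array(o["eef_rot"])
        Rwc=Rt@T[:3,:3];p=np.array(o["ee_pos"])+Rt@T[:3,3]
        R=Rwc.T;t=-R@p
    return K(c),np.array(c["D"],float),R,t
def ray(C,uv):
    k,D,R,t=C
    n=cv2.undistortPoints(np.array(uv,float).reshape(-1,1,2),k,D).reshape(-1,2)
    d=np.c_[n,np.ones(len(n))]@R
    return -R.T@t,d
def plane(C,uv,z):
    o,d=ray(C,uv); s=(z-o[2])/d[:,2]
    return o+d*s[:,None]
def proj(C,X):
    k,D,R,t=C
    return cv2.projectPoints(np.array(X,float).reshape(-1,1,3),cv2.Rodrigues(R)[0],t,k,D)[0].reshape(-1,2)
def snap(name,fn):
    C=cam(name);im=env.read_camera(name);cv2.imwrite('pics/'+fn,im[:,:,::-1]);return C,im
E
python3 - <<'E'
from h import *
np.set_printoptions(precision=4,suppress=True)
o=env.get_obs();print(o)
for n in("side","top","wrist"):
    C,im=snap(n,n+"0.png");print(n,C[1],-C[2].T@C[3],C[2][2])
E
```

```text
{'time': 0.0, 'joints': array([ 1.282 ,  0.3143, -0.0481,  1.2101,  0.    ,  1.5708]), 'qvel': array([-0.0008, -0.    , -0.0001,  0.0015, -0.0006, -0.0007]), 'effort': array([ -0.0012, -53.9592,  33.9749,   0.0195,   0.0001,  -0.    ]), 'ee_pos': array([0.1707, 0.5746, 0.2304]), 'eef_rot': array([[-0.0005, -0.9586,  0.2849],
       [-0.0016,  0.2849,  0.9586],
       [-1.    ,  0.    , -0.0017]]), 'wrist_force': array([-0.1875, -0.2174, -0.2641]), 'torque': array([-0.0303,  0.0387,  0.0129]), 'finger_gap': 0.08513660962974416}
side [-0.0889  0.      0.      0.      0.    ] [ 0.2063 -0.4538  0.4412] [ 0.3638  0.8312 -0.4205]
top [-0.1073  0.      0.      0.      0.    ] [0.3767 0.2713 1.0802] [ 0.1419  0.0033 -0.9899]
wrist [-0.0723  0.      0.      0.      0.    ] [0.0893 0.599  0.374 ] [ 0.3128 -0.0951 -0.9451]
```

View pics/top0.png

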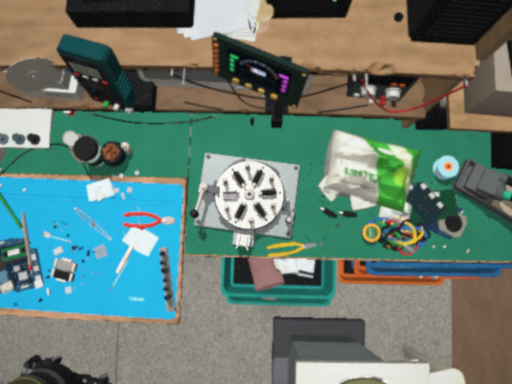

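View pics/side0.png

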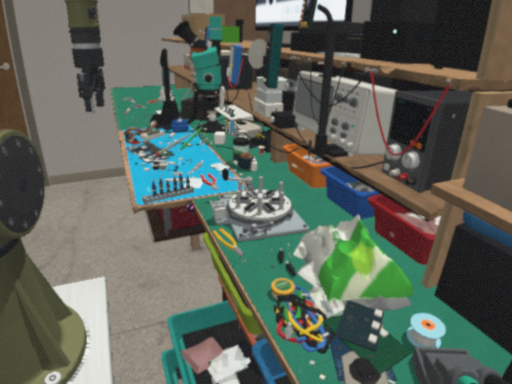

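View pics/wrist0.png

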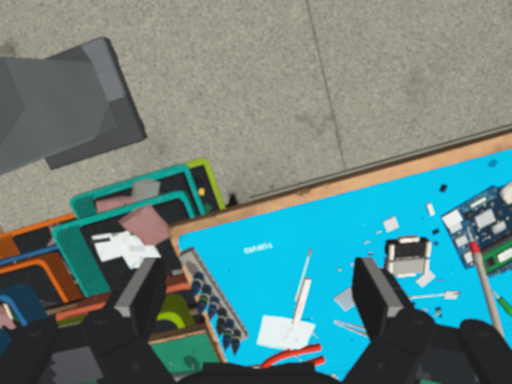

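Run:
```python
from h import *
im=cv2.imread('pics/top0.png');c=im[140:270,180:340];cv2.imwrite('pics/top0z.png',cv2.resize(c,None,fx=5,fy=4.6*5/4.6,interpolation=cv2.INTER_CUBIC)[:600])
im=cv2.imread('pics/side0.png');c=im[165:265,195:325];cv2.imwrite('pics/side0z.png',cv2.resize(c,None,fx=6,fy=6,interpolation=cv2.INTER_CUBIC))
```

```text
(no output)
```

View pics/top0z.png

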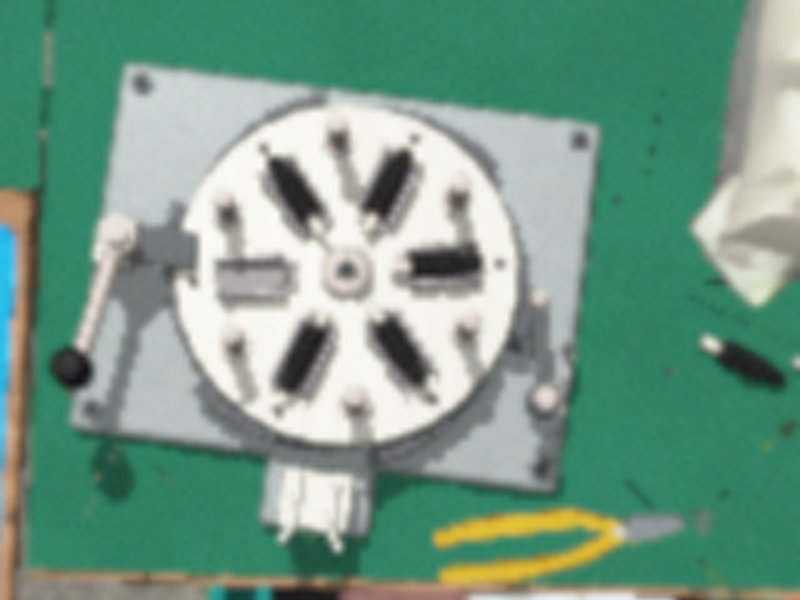

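View pics/side0z.png

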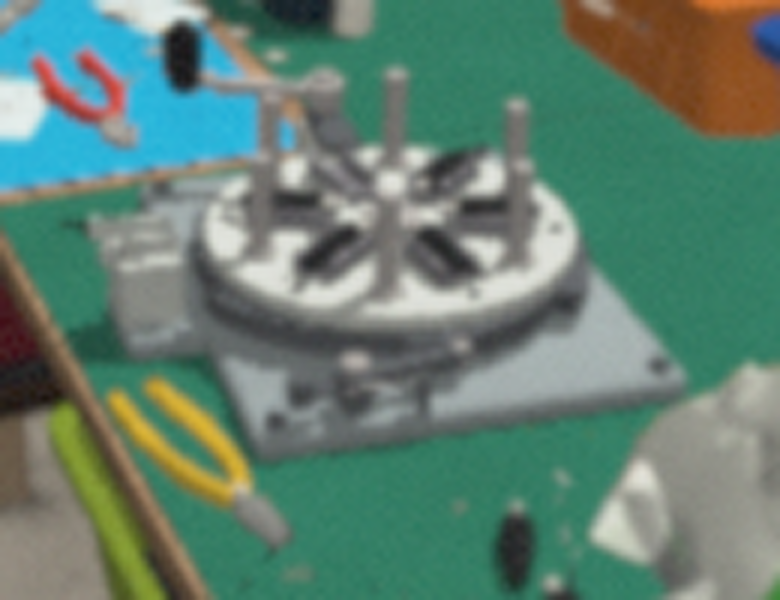

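Run:
```python
from h import *
np.set_printoptions(precision=4,suppress=True)
C=cam("top")
z=lambda L:[(180+x/5-.4,140+y/5-.4) for x,y in L]
cor=plane(C,z([(127,66),(597,125),(553,492),(73,432)]),.012);print('corners',cor)
holes=plane(C,z([(143,84),(580,140),(93,410),(542,468)]),.012);print('screws',holes)
print('hub',plane(C,z([(347,270)]),.045))
p=plane(C,z([(338,122),(227,202),(235,335),(355,400),(469,325),(459,190)]),.083);print('pegs',p)
print('hub peg mean',p.mean(0), np.hypot(*(p-p.mean(0))[:,:2].T))
print('piv,knob',plane(C,z([(118,232)]),.064),plane(C,z([(70,367)]),.094))
print('nest',plane(C,z([(253,278)]),.046))
for a,b in((0,1),(3,2)):
  d=cor[b]-cor[a];print(np.degrees(np.arctan2(d[1],d[0])),np.hypot(*d[:2]))
for a,b in((3,0),(2,1)):
  d=cor[b]-cor[a];print(np.degrees(np.arctan2(d[1],d[0])),np.hypot(*d[:2]))
```

```text
corners [[0.6386 0.3909 0.012 ]
 [0.6161 0.1625 0.012 ]
 [0.4385 0.1807 0.012 ]
 [0.4601 0.4086 0.012 ]]
screws [[0.6298 0.3827 0.012 ]
 [0.6084 0.1706 0.012 ]
 [0.4708 0.3996 0.012 ]
 [0.4497 0.1861 0.012 ]]
hub [[0.5365 0.2808 0.045 ]]
pegs [[0.598  0.2866 0.083 ]
 [0.5599 0.3352 0.083 ]
 [0.4999 0.3294 0.083 ]
 [0.4725 0.2752 0.083 ]
 [0.5075 0.2255 0.083 ]
 [0.5684 0.2313 0.083 ]]
hub peg mean [0.5344 0.2805 0.083 ] [0.0639 0.0603 0.0598 0.0621 0.0613 0.0598]
piv,knob [[0.548  0.3857 0.064 ]] [[0.4822 0.4007 0.094 ]]
nest [[0.5313 0.3242 0.046 ]]
-95.62226946024714 0.2295159409302663
-95.40960013578285 0.22894598841964073
-5.665555176356131 0.1793742602478841
-5.8491872584779685 0.17852581399617232
```

Call:
apply_moves --steps "0.3 0 -35 -13 4; 0.7 0 -70 -25 8; 0.8 0 -110 -40 12; 0.8 0 -150 -54 16; 0.8 0 -190 -69 20; 0.8 0 -230 -83 24; 0.8 10 -270 -98 28; 0.8 20 -310 -112 32; 0.8 35 -350 -127 36; 0.8 50 -384 -139 38.5; 0.8 70 -384 -139 38.5; 0.8 80 -384 -139 38.5"

```text
time: 1.15
ee_pos: [0.5002, 0.3291, 0.1478]
eef_rot: [[-0.003, -0.569, 0.822], [-0.003, 0.822, 0.569], [-1.0, -0.001, -0.004]]
wrist_force: [-0.3, -0.4, -0.7]
finger_gap: 0.0172
```

```bash
cat >> h.py <<'E'
def st():
    o=env.get_obs();R=np.array(o["eef_rot"]);z=R[:,2]
    print('t %.2f'%o['time'],'p',np.round(o['ee_pos'],4),'jaw %.1f'%np.degrees(np.arctan2(z[1],z[0])),'gap %.4f'%o['finger_gap'],'F',np.round(o['wrist_force'],1),'j',np.round(o['joints'],2))
    return o
E
python3 - <<'E'
from h import *
st();C,im=snap("wrist","w1.png")
a=np.radians(4.85+60*np.arange(6));P=np.c_[.535+.062*np.cos(a),.281+.062*np.sin(a),.083+0*a]
print(proj(C,P).round(),P.round(4))
im=im[:,:,::-1].copy()
for u in proj(C,P): cv2.circle(im,tuple(int(v) for v in u),4,(0,0,255),1)
cv2.imwrite('pics/w1a.png',im)
E
```

```text
t 1.15 p [0.5002 0.3291 0.1478] jaw 34.7 gap 0.0172 F [-0.3 -0.4 -0.7] j [ 0.58  0.36 -0.18  1.04 -0.    1.55]
[[330. 317.]
 [337. 246.]
 [261. 205.]
 [185. 246.]
 [192. 316.]
 [261. 348.]] [[0.5968 0.2862 0.083 ]
 [0.5613 0.3371 0.083 ]
 [0.4996 0.3319 0.083 ]
 [0.4732 0.2758 0.083 ]
 [0.5087 0.2249 0.083 ]
 [0.5704 0.2301 0.083 ]]
```

View pics/w1a.png

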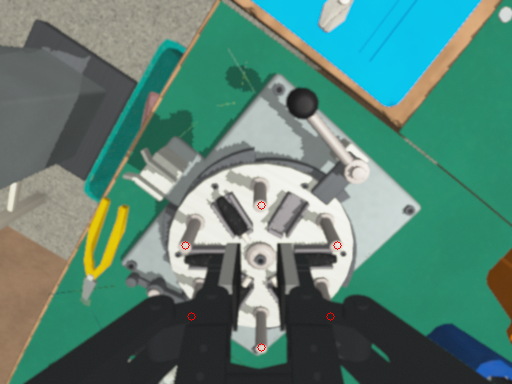

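Run:
```python
from h import *
C=cam("wrist");o=-C[2].T@C[3];print(o, proj(C,[[o[0],o[1],0]]))
a=np.radians(4.85+60*np.arange(6))
for z in(.038,.083):print(proj(C,np.c_[.535+.062*np.cos(a),.281+.062*np.sin(a),z+0*a]).round().tolist())
im=cv2.imread('pics/w1.png');cv2.imwrite('pics/w1z.png',cv2.resize(im[130:280,160:360],None,fx=4,fy=4,interpolation=cv2.INTER_CUBIC))
```

```text
[0.45004296 0.39965826 0.29002793] [[261.04334648  76.79163733]]
[[323.0, 286.0], [328.0, 223.0], [263.0, 187.0], [199.0, 222.0], [203.0, 285.0], [263.0, 314.0]]
[[333.0, 320.0], [340.0, 249.0], [264.0, 208.0], [187.0, 249.0], [194.0, 319.0], [263.0, 351.0]]
```

View pics/w1z.png

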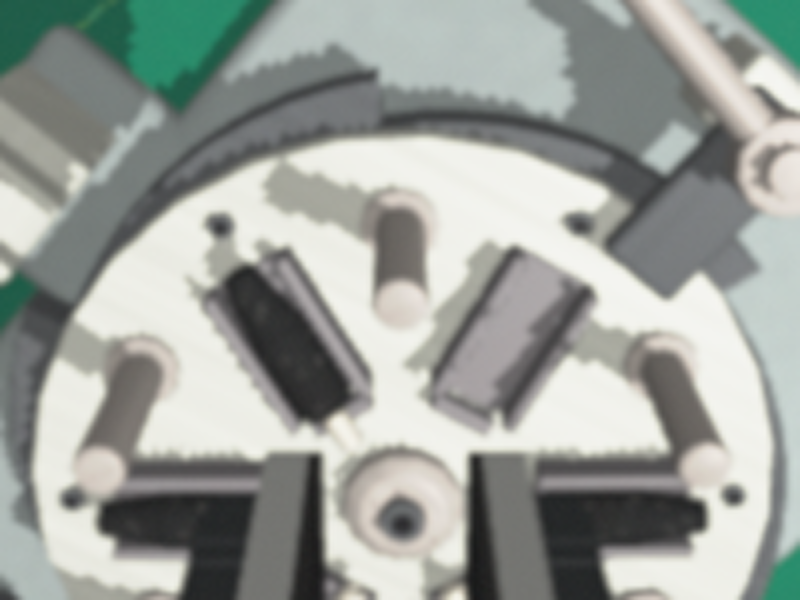

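Call:
apply_moves --steps "0.7 15 2.5 1 0; 0.7 30 2.5 1 0; 0.7 45 2.5 1 0; 0.7 60 2.5 1 0; 0.7 75 2.5 1 0; 0.7 88 2.5 1 0; 0.7 88 2.5 1 0"

```text
time: 1.78
ee_pos: [0.494, 0.3321, 0.0566]
eef_rot: [[-0.009, -0.573, 0.82], [-0.006, 0.82, 0.573], [-1.0, 0.0, -0.011]]
wrist_force: [-0.2, -0.7, -0.7]
finger_gap: 0.0256
```

Run:
```python
from h import *
st();C,im=snap("wrist","w2.png")
```

```text
t 1.78 p [0.494  0.3321 0.0566] jaw 34.9 gap 0.0256 F [-0.2 -0.7 -0.7] j [ 0.59  0.44 -0.29  0.86 -0.    1.55]
```

View pics/w2.png

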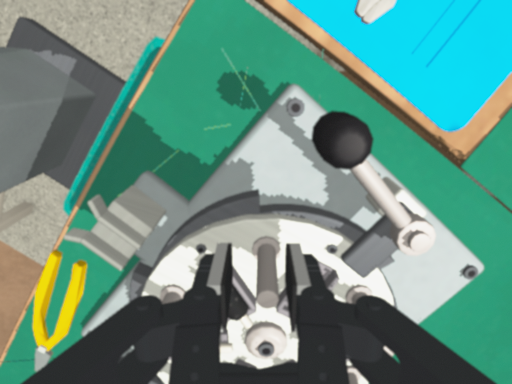

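```bash
cat >> h.py <<'E'
def rows(phis,turns=None,clos=.85,r=.062,z=.058,c=(.535,.281)):
    o=env.get_obs();R=np.array(o["eef_rot"]);p=np.array(o["ee_pos"])
    jaw=np.degrees(np.arctan2(R[1,2],R[0,2]))
    for f in phis:
        a=np.radians(f);X=np.array([c[0]+r*np.cos(a),c[1]+r*np.sin(a),z])
        d=R.T@(X-p)*1e3
        t=-((f-90-jaw+90)%180-90)
        if t>90:t-=180
        print("%.2f %.1f %.1f %.1f %.1f"%(clos,*d,t),end='; ')
    print()
E
python3 - <<'E'
from h import *
st();rows(np.arange(129,174,4))
E
```

```text
t 1.83 p [0.4948 0.3324 0.0579] jaw 34.9 gap 0.0257 F [-0.4 -0.5  1. ] j [ 0.59  0.44 -0.29  0.86 -0.    1.55]
0.85 -0.1 -3.3 -0.9 -4.1; 0.85 -0.0 -3.7 -5.2 -8.1; 0.85 0.0 -4.5 -9.5 -12.1; 0.85 0.1 -5.6 -13.7 -16.1; 0.85 0.1 -6.9 -17.8 -20.1; 0.85 0.1 -8.5 -21.8 -24.1; 0.85 0.2 -10.4 -25.7 -28.1; 0.85 0.2 -12.6 -29.4 -32.1; 0.85 0.2 -15.0 -33.0 -36.1; 0.85 0.3 -17.7 -36.4 -40.1; 0.85 0.3 -20.6 -39.6 -44.1; 0.85 0.3 -23.7 -42.6 -48.1;
```

Call:
apply_moves --steps "0.85 0 -3.3 -1 -4; 0.85 0 -3.7 -5 -8; 0.85 0 -4.5 -9.5 -12; 0.85 0 -5.6 -13.7 -16; 0.85 0 -6.9 -17.8 -20; 0.85 0 -8.5 -21.8 -24; 0.85 0 -10.4 -25.7 -28; 0.85 0 -12.6 -29.4 -32; 0.85 0 -15 -33 -36; 0.85 0 -17.7 -36.4 -40; 0.85 0 -20.6 -39.6 -44; 0.85 0 -20.6 -39.6 -44"

```text
time: 2.83
ee_pos: [0.4741, 0.2948, 0.0603]
eef_rot: [[-0.007, -0.982, 0.188], [-0.002, 0.188, 0.982], [-1.0, 0.007, -0.003]]
wrist_force: [-1.2, 2.3, 0.6]
finger_gap: 0.0127
```

Run:
```python
from h import *
o=st();p=o['ee_pos'];print(np.degrees(np.arctan2(p[1]-.281,p[0]-.535))%360,np.hypot(p[1]-.281,p[0]-.535))
C,im=snap("wrist","w3.png");C,im=snap("top","t3.png")
im=im[140:270,180:340,::-1];cv2.imwrite('pics/t3z.png',cv2.resize(im,None,fx=4,fy=4,interpolation=cv2.INTER_CUBIC))
rows(np.arange(173,202,4))
```

```text
t 2.83 p [0.4741 0.2948 0.0603] jaw 79.2 gap 0.0127 F [-1.2  2.3  0.6] j [ 0.56  0.37 -0.38  0.83  0.    0.74]
167.2105317249371 0.062452135872918244
0.85 2.0 -0.1 -6.0 -4.1; 0.85 2.0 -0.5 -10.3 -8.1; 0.85 2.0 -1.3 -14.5 -12.1; 0.85 2.1 -2.3 -18.7 -16.1; 0.85 2.1 -3.7 -22.8 -20.1; 0.85 2.1 -5.3 -26.9 -24.1; 0.85 2.1 -7.2 -30.7 -28.1; 0.85 2.1 -9.4 -34.5 -32.1;
```

View pics/w3.png

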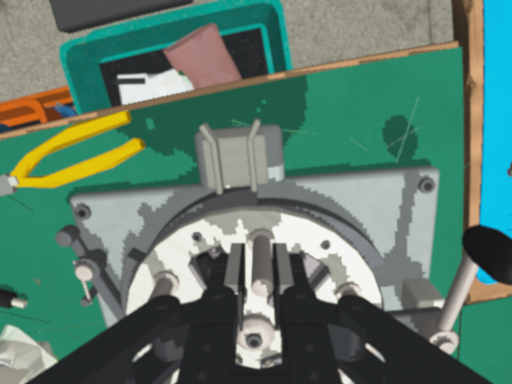

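View pics/t3z.png

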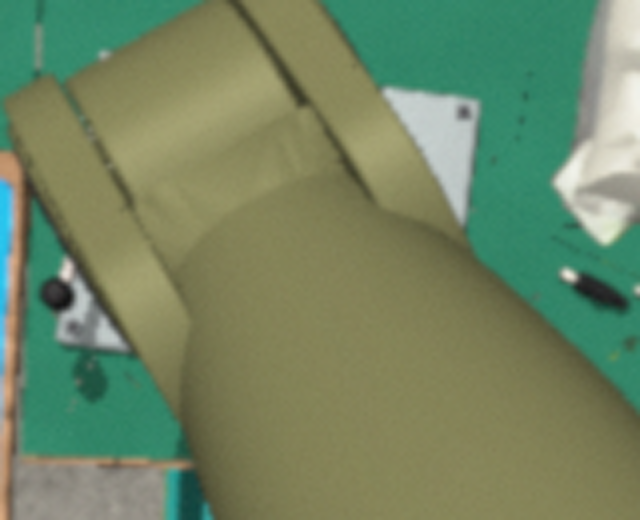

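Call:
apply_moves --steps "0.85 2 0 -6 -4; 0.85 2 -0.5 -10.3 -8; 0.85 2 -1.3 -14.5 -12; 0.85 2 -2.3 -18.7 -16; 0.85 2 -3.7 -22.8 -20; 0.85 2 -5.3 -26.9 -24; 0.85 2 -7.2 -30.7 -28; 0.85 2 -9.4 -34.5 -32; 0.85 2 -9.4 -34.5 -32; 0.85 2 -9.4 -34.5 -32"

```text
time: 3.77
ee_pos: [0.4773, 0.2596, 0.059]
eef_rot: [[-0.006, -0.935, -0.356], [-0.002, -0.356, 0.935], [-1.0, 0.006, 0.0]]
wrist_force: [-2.9, 4.0, 3.0]
finger_gap: 0.0128
```

```bash
cat >> h.py <<'E'
def pol():
    o=st();p=o['ee_pos'];print('phi',np.degrees(np.arctan2(p[1]-.281,p[0]-.535))%360,'r',np.hypot(p[1]-.281,p[0]-.535))
E
python3 - <<'E'
from h import *
pol()
C,im=snap("wrist","w4.png");C,im=snap("side","s4.png")
im=im[165:265,195:325,::-1];cv2.imwrite('pics/s4z.png',cv2.resize(im,None,fx=6,fy=6,interpolation=cv2.INTER_CUBIC))
rows(np.arange(202,214,1))
E
```

```text
t 3.77 p [0.4773 0.2596 0.059 ] jaw 110.8 gap 0.0128 F [-2.9  4.   3. ] j [ 0.5   0.34 -0.42  0.81  0.    0.13]
phi 200.31733496503787 r 0.061564650019007176
0.85 0.7 0.5 -1.7 -1.1; 0.85 0.7 0.4 -2.8 -2.1; 0.85 0.7 0.4 -3.9 -3.1; 0.85 0.7 0.3 -4.9 -4.1; 0.85 0.7 0.2 -6.0 -5.1; 0.85 0.7 0.1 -7.1 -6.1; 0.85 0.7 0.0 -8.2 -7.1; 0.85 0.7 -0.1 -9.2 -8.1; 0.85 0.7 -0.3 -10.3 -9.1; 0.85 0.7 -0.5 -11.4 -10.1; 0.85 0.7 -0.7 -12.4 -11.1; 0.85 0.7 -0.9 -13.5 -12.1;
```

View pics/w4.png

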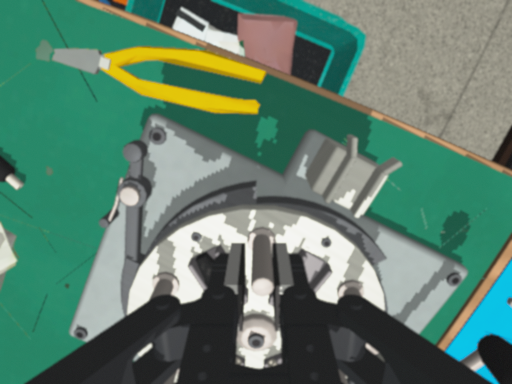

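View pics/s4z.png

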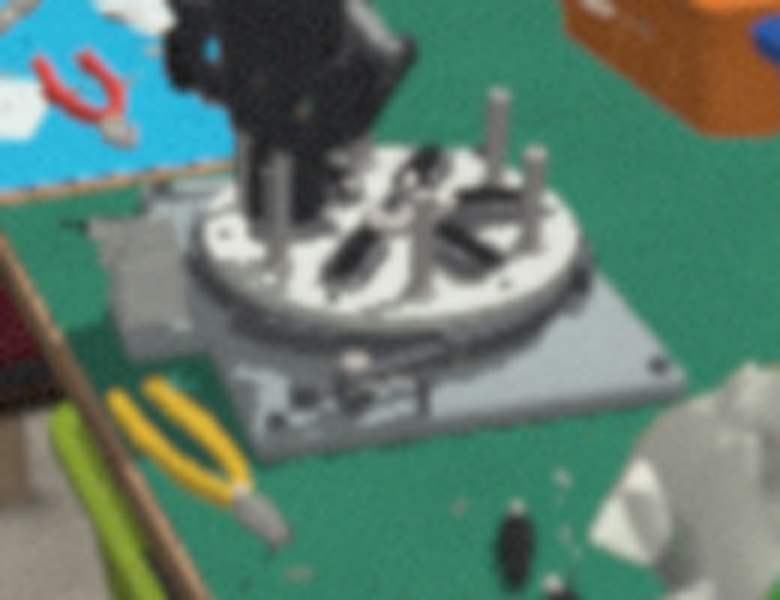

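Call:
apply_moves --steps "0.85 0.7 0.5 -1.7 -1; 0.85 0.7 0.4 -2.8 -2; 0.85 0.7 0.4 -3.9 -3; 0.85 0.7 0.3 -4.9 -4; 0.85 0.7 0.2 -6 -5; 0.85 0.7 0.2 -7.1 -6; 0.85 0.7 0.1 -7.6 -6.5; 0.85 0.7 0.1 -7.6 -6.5; 0.85 0.7 0.1 -7.6 -6.5"

```text
time: 4.62
ee_pos: [0.4803, 0.2526, 0.0581]
eef_rot: [[-0.005, -0.888, -0.459], [-0.002, -0.459, 0.888], [-1.0, 0.006, 0.001]]
wrist_force: [-1.6, 4.3, 3.5]
finger_gap: 0.0128
```

```bash
cat >> h.py <<'E'
def look(n):
    C,im=snap("wrist",n)
    o,a=cam("wrist"),None
    cv2.imwrite('pics/z'+n,cv2.resize(im[140:360,80:350,::-1],None,fx=2.7,fy=2.7,interpolation=cv2.INTER_CUBIC))
    return C
E
python3 - <<'E'
from h import *
pol();look("w5.png")
E
```

```text
t 4.62 p [0.4803 0.2526 0.0581] jaw 117.3 gap 0.0128 F [-1.6  4.3  3.5] j [ 0.48  0.34 -0.43  0.81  0.    0.01]
phi 207.44570572317633 r 0.06169165026905622
```

View pics/zw5.png

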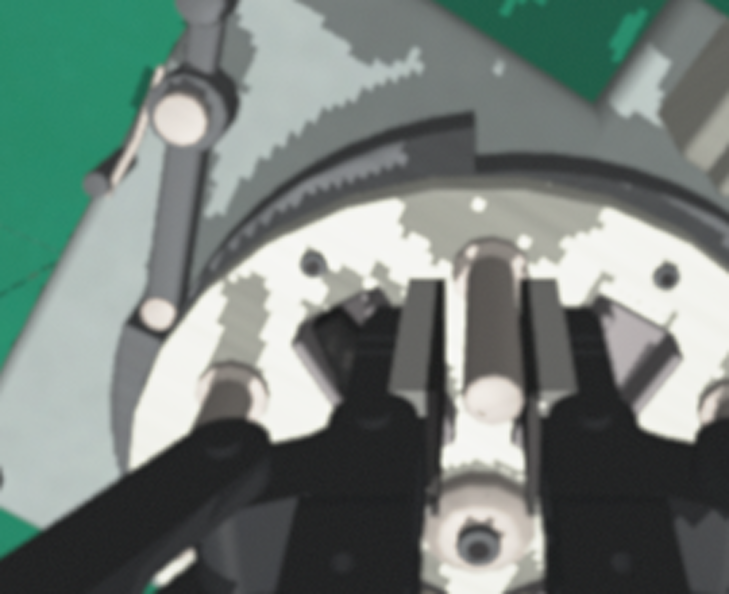

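Run:
```python
from h import *
C=cam("wrist")
f=lambda x,y:[(80+x/2.7-.3,140+y/2.7-.3)]
n=plane(C,f(158,313),.029)[0];pp=plane(C,f(493,398),.083)[0];h=plane(C,f(477,542),.048)[0];pv=plane(C,f(181,118),.034)[0]
for q in(n,pp,h,pv):
  d=q[:2]-[.535,.281];print(q.round(4),np.hypot(*d),np.degrees(np.arctan2(d[1],d[0]))%360)
print(np.hypot(*(n-pv)[:2]))
rows(np.arange(207,212,.5))
```

```text
[0.5265 0.1962 0.029 ] 0.08524282953512871 264.2988249691387
[0.4786 0.2538 0.083 ] 0.06261615565505382 205.70077402093642
[0.5347 0.2797 0.048 ] 0.0013491096254488741 257.1791076468409
[0.4796 0.1854 0.034 ] 0.11046578265239095 239.88590819205234
0.04816670320938111
0.85 0.1 0.3 0.5 0.3; 0.85 0.1 0.3 -0.0 -0.2; 0.85 0.1 0.3 -0.6 -0.7; 0.85 0.1 0.3 -1.1 -1.2; 0.85 0.1 0.3 -1.7 -1.7; 0.85 0.1 0.3 -2.2 -2.2; 0.85 0.1 0.2 -2.8 -2.7; 0.85 0.1 0.2 -3.3 -3.2; 0.85 0.1 0.2 -3.8 -3.7; 0.85 0.1 0.2 -4.4 -4.2;
```

Call:
apply_moves --steps "0.85 0 0.3 -0.6 -0.7; 0.85 0 0.3 -1.1 -1.2; 0.85 0 0.3 -1.7 -1.7; 0.85 0 0.3 -1.7 -1.7; 0.85 0 0.3 -1.7 -1.7"

```text
time: 5.08
ee_pos: [0.4808, 0.2515, 0.0581]
eef_rot: [[-0.005, -0.874, -0.486], [-0.001, -0.486, 0.874], [-1.0, 0.005, 0.002]]
wrist_force: [-2.2, 6.9, 2.5]
finger_gap: 0.0131
```

Run:
```python
from h import *
pol();look("w6.png")
rows(np.arange(208.5,200,-.5))
```

```text
t 5.08 p [0.4808 0.2515 0.0581] jaw 119.1 gap 0.0131 F [-2.2  6.9  2.5] j [ 0.48  0.34 -0.43  0.81  0.   -0.03]
phi 208.56940490176973 r 0.06166862444701304
0.85 0.1 0.4 0.1 0.6; 0.85 0.1 0.3 0.6 1.1; 0.85 0.1 0.3 1.2 1.6; 0.85 0.1 0.3 1.7 2.1; 0.85 0.1 0.3 2.3 2.6; 0.85 0.1 0.3 2.8 3.1; 0.85 0.1 0.2 3.3 3.6; 0.85 0.1 0.2 3.9 4.1; 0.85 0.1 0.2 4.4 4.6; 0.85 0.1 0.1 5.0 5.1; 0.85 0.1 0.1 5.5 5.6; 0.85 0.1 0.0 6.0 6.1; 0.85 0.1 -0.0 6.6 6.6; 0.85 0.1 -0.1 7.1 7.1; 0.85 0.1 -0.2 7.6 7.6; 0.85 0.1 -0.3 8.2 8.1; 0.85 0.1 -0.3 8.7 8.6;
```

View pics/zw6.png

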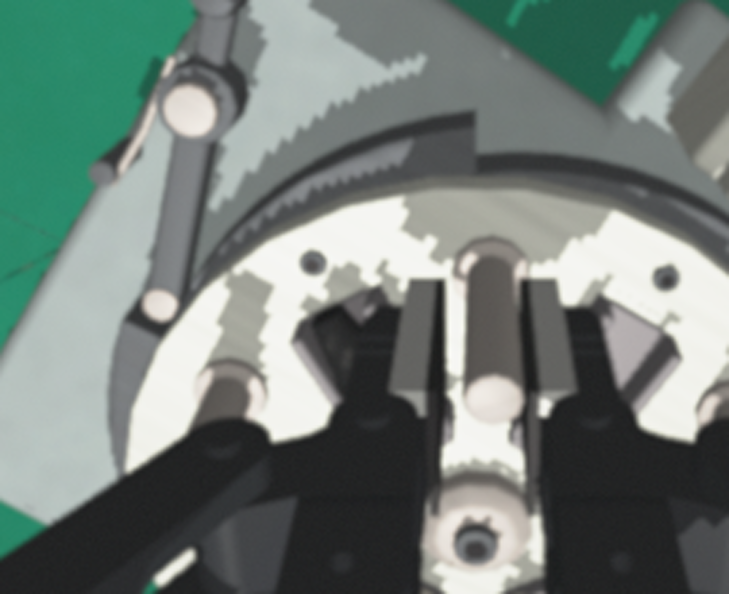

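Call:
apply_moves --steps "0.85 0 0.3 1 1; 0.85 0 0.3 2 2; 0.85 0 0.3 3 3; 0.85 0 0.2 3.9 4; 0.85 0 0.2 4.4 4.6; 0.85 0 0.2 4.4 4.6"

```text
time: 5.63
ee_pos: [0.4785, 0.2541, 0.0577]
eef_rot: [[-0.005, -0.911, -0.413], [-0.003, -0.413, 0.911], [-1.0, 0.006, -0.001]]
wrist_force: [1.5, -4.2, -2.0]
finger_gap: 0.0128
```

```bash
cat >> h.py <<'E'
def jf():
    o=env.get_obs();R=np.array(o["eef_rot"]);print('F tool',(R.T@np.array(o['wrist_force'])).round(2))
E
python3 - <<'E'
from h import *
pol();jf();look("w7.png")
rows(np.arange(204.5,200,-.25))
E
```

```text
t 5.63 p [0.4785 0.2541 0.0577] jaw 114.4 gap 0.0128 F [ 1.5 -4.2 -2. ] j [ 0.49  0.34 -0.43  0.81 -0.    0.06]
phi 205.48432653259 r 0.06262650994686872
F tool [ 1.99  0.35 -4.44]
0.85 -0.3 -0.6 1.0 -0.1; 0.85 -0.3 -0.6 1.3 0.2; 0.85 -0.3 -0.6 1.6 0.4; 0.85 -0.3 -0.6 1.8 0.7; 0.85 -0.3 -0.6 2.1 0.9; 0.85 -0.3 -0.6 2.4 1.2; 0.85 -0.3 -0.6 2.7 1.4; 0.85 -0.3 -0.6 2.9 1.7; 0.85 -0.3 -0.6 3.2 1.9; 0.85 -0.3 -0.6 3.5 2.2; 0.85 -0.3 -0.7 3.7 2.4; 0.85 -0.3 -0.7 4.0 2.7; 0.85 -0.3 -0.7 4.3 2.9; 0.85 -0.3 -0.7 4.6 3.2; 0.85 -0.3 -0.7 4.8 3.4; 0.85 -0.3 -0.7 5.1 3.7; 0.85 -0.3 -0.7 5.4 3.9; 0.85 -0.3 -0.8 5.6 4.2;
```

View pics/zw7.png

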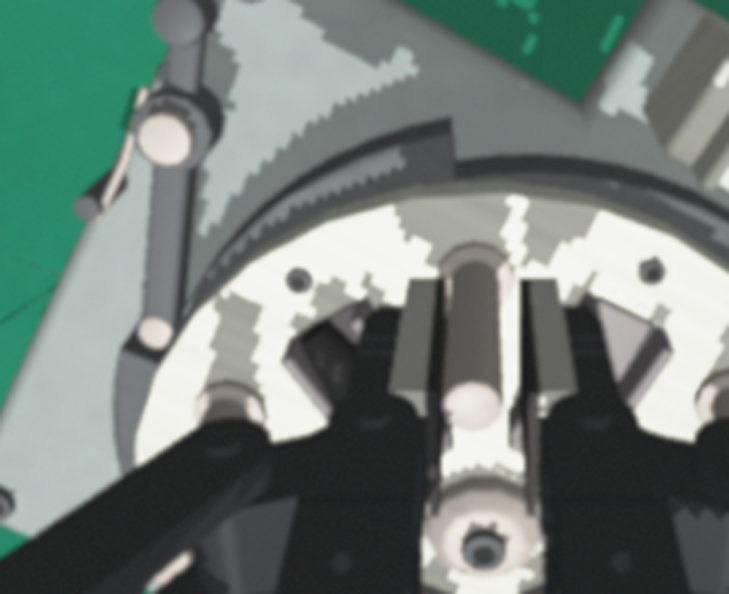

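Call:
apply_moves --steps "0.85 0 -0.2 1 0; 0.85 0 -0.2 1.6 0.4; 0.85 0 -0.2 2.1 0.8; 0.85 0 -0.2 2.1 0.8; 0.85 0 -0.2 2.1 0.8"

```text
time: 6.1
ee_pos: [0.4776, 0.2559, 0.0577]
eef_rot: [[-0.006, -0.916, -0.401], [-0.004, -0.401, 0.916], [-1.0, 0.007, -0.001]]
wrist_force: [0.4, -4.4, 0.4]
finger_gap: 0.0128
```

Run:
```python
from h import *
pol();jf();look("w8.png")
```

```text
t 6.10 p [0.4776 0.2559 0.0577] jaw 113.6 gap 0.0128 F [ 0.4 -4.4  0.4] j [ 0.49  0.34 -0.43  0.81 -0.    0.08]
phi 203.63803336870248 r 0.06271151897055718
F tool [-0.38  1.37 -4.18]
```

View pics/zw8.png

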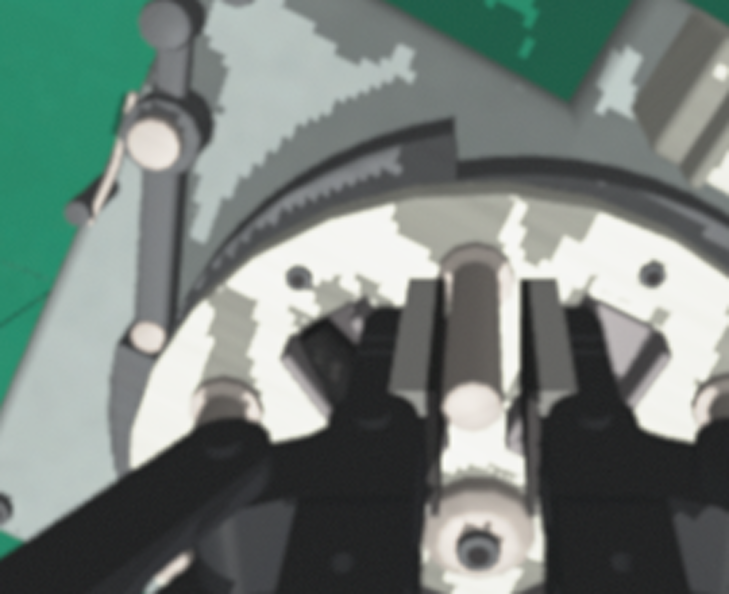

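Call:
apply_moves --steps "0.85 0 -0.5 1 0.3; 0.85 0 -0.5 1.5 0.5; 0.85 0 -0.5 1.5 0.5; 0.85 0 -0.5 1.5 0.5"

```text
time: 6.48
ee_pos: [0.4774, 0.2564, 0.0576]
eef_rot: [[-0.006, -0.92, -0.392], [-0.006, -0.392, 0.92], [-1.0, 0.007, -0.003]]
wrist_force: [0.9, -7.4, 1.9]
finger_gap: 0.0129
```

Run:
```python
from h import *
pol();jf()
```

```text
t 6.48 p [0.4774 0.2564 0.0576] jaw 113.1 gap 0.0129 F [ 0.9 -7.4  1.9] j [ 0.49  0.35 -0.43  0.81 -0.    0.09]
phi 203.125442150559 r 0.0626851044094636
F tool [-1.86  2.08 -7.21]
```

Call:
apply_moves --steps "0.85 0 -0.5 1.2 0; 0.85 0 -0.5 1.2 0; 0.85 0 -0.5 1.2 0"

```text
time: 6.73
ee_pos: [0.4774, 0.2564, 0.0576]
eef_rot: [[-0.005, -0.92, -0.392], [-0.009, -0.392, 0.92], [-1.0, 0.008, -0.006]]
wrist_force: [0.3, -7.9, 2.2]
finger_gap: 0.013
```

Run:
```python
from h import *
pol();jf();look("w9.png")
```

```text
t 6.73 p [0.4774 0.2564 0.0576] jaw 113.1 gap 0.0130 F [ 0.3 -7.9  2.2] j [ 0.5   0.35 -0.42  0.81 -0.01  0.09]
phi 203.12969328373924 r 0.062678815230578
F tool [-2.1   2.79 -7.41]
```

View pics/zw9.png

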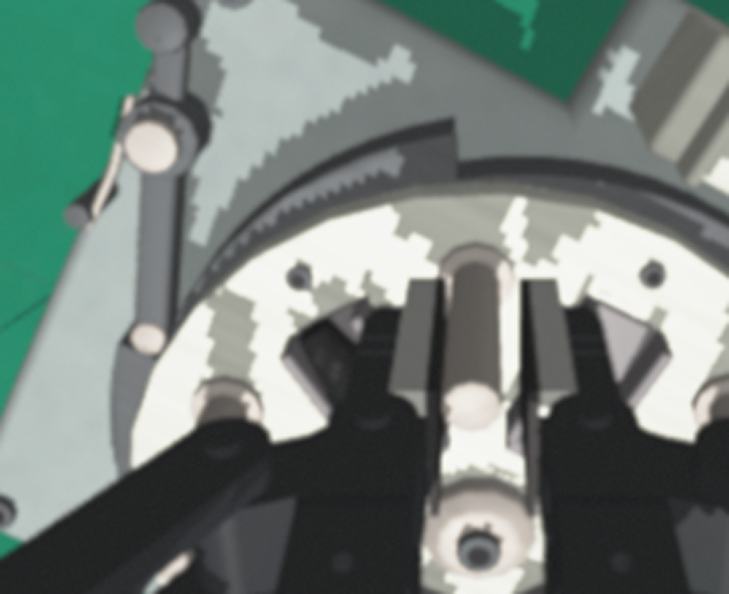

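Call:
apply_moves --steps "0.85 0 0 -0.8 0; 0.85 0 0 -1.5 0; 0.8 0 0 -1.5 0; 0.75 0 0 -1.5 0; 0.75 0 0 -1.5 0"

```text
time: 7.2
ee_pos: [0.478, 0.2555, 0.0577]
eef_rot: [[-0.005, -0.92, -0.392], [-0.008, -0.392, 0.92], [-1.0, 0.008, -0.005]]
wrist_force: [0.5, 0.6, -0.1]
finger_gap: 0.0213
```

Run:
```python
from h import *
pol();jf();look("w10.png")
```

```text
t 7.20 p [0.478  0.2555 0.0577] jaw 113.1 gap 0.0213 F [ 0.5  0.6 -0.1] j [ 0.49  0.35 -0.42  0.81 -0.    0.09]
phi 204.08079620002405 r 0.06242062019158586
F tool [ 0.05 -0.71  0.4 ]
```

View pics/zw10.png

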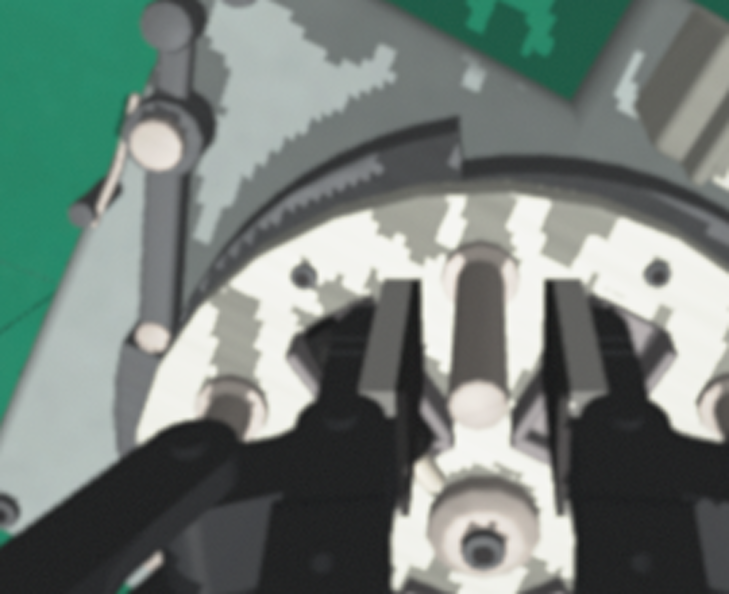

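Call:
apply_moves --steps "0.75 -15 0 0 0; 0.75 -35 0 0 0; 0.7 -60 0 0 0; 0.65 -85 -5 10 3; 0.65 -95 -15 30 9; 0.65 -95 -28 60 15; 0.65 -95 -40 88 21; 0.65 -95 -52 115 27; 0.65 -95 -60 132 33; 0.65 -95 -60 132 36; 0.65 -95 -60 132 36"

```text
time: 8.17
ee_pos: [0.4815, 0.4026, 0.1511]
eef_rot: [[-0.006, -0.975, 0.223], [-0.008, 0.223, 0.975], [-1.0, 0.004, -0.009]]
wrist_force: [-0.5, -1.3, -0.5]
finger_gap: 0.0301
```

Run:
```python
from h import *
st();C,im=snap("wrist","w11.png")
print(proj(C,[[.4822,.4007,.094],[.5453,.3865,.064],[.535,.281,.045]]))
```

```text
t 8.17 p [0.4815 0.4026 0.1511] jaw 77.1 gap 0.0301 F [-0.5 -1.3 -0.5] j [ 0.7   0.41 -0.09  1.08 -0.    0.92]
[[256.8899176  215.48697495]
 [257.77805889 274.74452807]
 [139.31979966 274.38195753]]
```

View pics/w11.png

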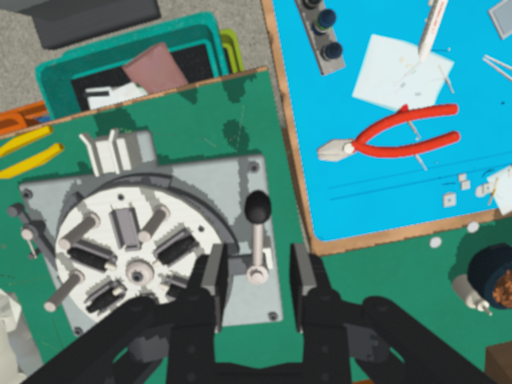

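Call:
apply_moves --steps "0.65 15 -1 -1.5 0; 0.65 30 -1 -1.5 0; 0.65 45 -1 -1.5 0; 0.65 58 -1 -1.5 0; 0.65 70 -1 -1.5 0; 0.65 78 -1 -1.5 0; 0.65 78 -1 -1.5 0"

```text
time: 8.8
ee_pos: [0.4807, 0.398, 0.0713]
eef_rot: [[-0.008, -0.975, 0.221], [-0.01, 0.221, 0.975], [-1.0, 0.006, -0.012]]
wrist_force: [-0.6, -0.8, -0.4]
finger_gap: 0.0297
```

```bash
cat >> h.py <<'E'
PV=(.5455,.3865)
def lrows(phis,clos=.72,r=.066,z=.072): rows(phis,None,clos,r,z,PV)
def lpol():
    o=st();p=o['ee_pos'];print('phi',np.degrees(np.arctan2(p[1]-PV[1],p[0]-PV[0]))%360,'r',np.hypot(p[1]-PV[1],p[0]-PV[0]));jf()
E
python3 - <<'E'
from h import *
lpol();C,im=snap("wrist","w12.png")
print(proj(C,[[.4822,.4007,.094]]))
lrows(np.arange(166,100,-4))
E
```

```text
t 8.80 p [0.4807 0.398  0.0713] jaw 77.2 gap 0.0297 F [-0.6 -0.8 -0.4] j [ 0.69  0.47 -0.2   0.92 -0.    0.92]
phi 169.94904070700355 r 0.06580837579808041
F tool [ 0.37  0.36 -0.93]
[[264.98357221 287.65606132]]
0.72 0.4 0.6 3.9 1.2; 0.72 0.3 0.4 8.5 5.2; 0.72 0.3 -0.2 13.1 9.2; 0.72 0.2 -1.1 17.6 13.2; 0.72 0.2 -2.3 22.1 17.2; 0.72 0.1 -3.8 26.4 21.2; 0.72 0.1 -5.6 30.6 25.2; 0.72 0.0 -7.7 34.7 29.2; 0.72 -0.0 -10.1 38.7 33.2; 0.72 -0.1 -12.8 42.4 37.2; 0.72 -0.1 -15.7 46.0 41.2; 0.72 -0.2 -18.8 49.4 45.2; 0.72 -0.2 -22.2 52.5 49.2; 0.72 -0.3 -25.8 55.4 53.2; 0.72 -0.3 -29.6 58.0 57.2; 0.72 -0.4 -33.6 60.4 61.2; 0.72 -0.4 -37.7 62.4 65.2;
```

View pics/w12.png

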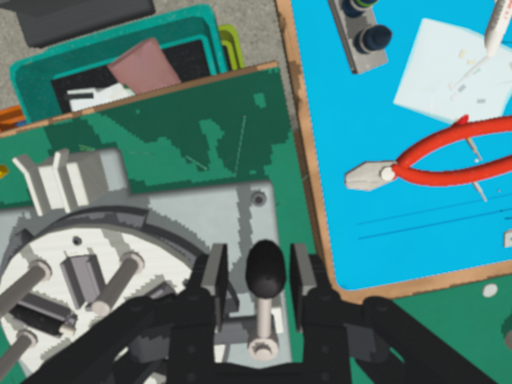

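Call:
apply_moves --steps "0.72 0.3 0.6 3.9 1; 0.72 0.3 0.4 8.5 5; 0.72 0.3 -0.2 13 9; 0.72 0.2 -1.1 17.6 13; 0.72 0.2 -2.3 22 17; 0.72 0.1 -3.8 26.4 21; 0.72 0.1 -5.6 30.6 25; 0.72 0 -7.7 34.7 29; 0.72 0 -10.1 38.7 33; 0.72 0 -12.8 42.4 37; 0.72 0 -12.8 42.4 37"

```text
time: 9.77
ee_pos: [0.5036, 0.4369, 0.0726]
eef_rot: [[-0.007, -0.644, 0.765], [-0.01, 0.765, 0.644], [-1.0, -0.004, -0.012]]
wrist_force: [-0.7, -2.1, 0.1]
finger_gap: 0.0241
```

Run:
```python
from h import *
lpol();C,im=snap("wrist","w13.png")
lrows(np.arange(128,92,-3))
```

```text
t 9.77 p [0.5036 0.4369 0.0726] jaw 40.1 gap 0.0241 F [-0.7 -2.1  0.1] j [ 0.72  0.54 -0.08  0.96 -0.    1.59]
phi 129.7738494039397 r 0.06554012398164227
F tool [-0.03 -1.18 -1.91]
0.72 0.5 0.2 2.1 2.3; 0.72 0.5 -0.0 5.5 5.3; 0.72 0.4 -0.4 9.0 8.3; 0.72 0.4 -1.0 12.4 11.3; 0.72 0.3 -1.8 15.7 14.3; 0.72 0.3 -2.7 19.1 17.3; 0.72 0.3 -3.8 22.3 20.3; 0.72 0.2 -5.1 25.5 23.3; 0.72 0.2 -6.6 28.7 26.3; 0.72 0.2 -8.2 31.7 29.3; 0.72 0.2 -10.0 34.7 32.3; 0.72 0.1 -11.9 37.6 35.3;
```

View pics/w13.png

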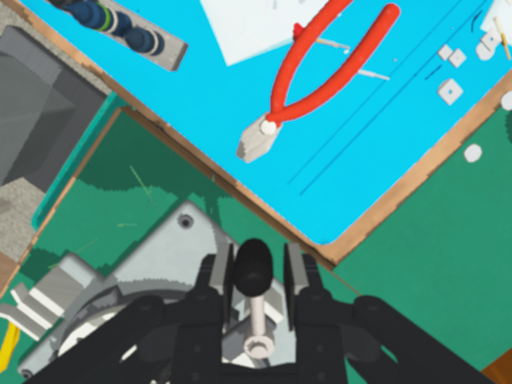

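Call:
apply_moves --steps "0.72 0.5 0.2 2 2; 0.72 0.5 0 5.5 5; 0.72 0.4 -0.4 9 8; 0.72 0.4 -1 12.4 11; 0.72 0.3 -1.8 15.7 14; 0.72 0.3 -2.7 19 17; 0.72 0.3 -3.8 22.3 20; 0.72 0.2 -5.1 25.5 23; 0.72 0.2 -6.6 28.7 26; 0.72 0.2 -7.6 30.5 28; 0.72 0.2 -7.6 30.5 28; 0.72 0.2 -7.6 30.5 28"

```text
time: 10.82
ee_pos: [0.5311, 0.4509, 0.0723]
eef_rot: [[-0.007, -0.215, 0.977], [-0.009, 0.977, 0.215], [-1.0, -0.008, -0.009]]
wrist_force: [-4.1, -2.2, 2.1]
finger_gap: 0.0239
```

Run:
```python
from h import *
lpol();C,im=snap("wrist","w14.png")
lrows(np.arange(102,90,-1))
```

```text
t 10.82 p [0.5311 0.4509 0.0723] jaw 12.4 gap 0.0239 F [-4.1 -2.2  2.1] j [ 0.71  0.6   0.01  1.   -0.    2.06]
phi 102.62940137832643 r 0.06598174981448333
F tool [-2.   -1.31 -4.5 ]
0.72 0.3 -0.0 0.7 0.4; 0.72 0.3 -0.0 1.8 1.4; 0.72 0.3 -0.1 3.0 2.4; 0.72 0.3 -0.1 4.1 3.4; 0.72 0.3 -0.2 5.3 4.4; 0.72 0.3 -0.3 6.4 5.4; 0.72 0.2 -0.4 7.6 6.4; 0.72 0.2 -0.6 8.7 7.4; 0.72 0.2 -0.7 9.9 8.4; 0.72 0.2 -0.9 11.0 9.4; 0.72 0.2 -1.1 12.1 10.4; 0.72 0.2 -1.3 13.3 11.4;
```

View pics/w14.png

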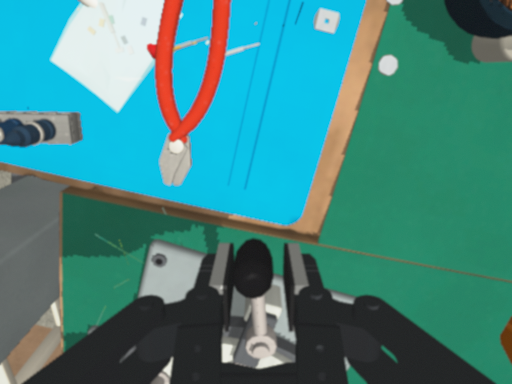

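Call:
apply_moves --steps "0.72 0.3 0 1.2 0.8; 0.72 0.3 0 2.2 1.6; 0.72 0.3 0 3.3 2.4; 0.72 0.3 0 3.3 2.4; 0.72 0.3 0 3.3 2.4"

```text
time: 11.28
ee_pos: [0.5344, 0.4519, 0.0721]
eef_rot: [[-0.007, -0.174, 0.985], [-0.009, 0.985, 0.174], [-1.0, -0.008, -0.009]]
wrist_force: [-4.0, -2.4, 4.0]
finger_gap: 0.0242
```

Run:
```python
from h import *
lpol()
```

```text
t 11.28 p [0.5344 0.4519 0.0721] jaw 10.0 gap 0.0242 F [-4.  -2.4  4. ] j [ 0.7   0.6   0.02  1.   -0.    2.1 ]
phi 99.66044456780062 r 0.06631510445037458
F tool [-3.95 -1.7  -4.39]
```

Call:
apply_moves --steps "0.72 0 0 -1.2 0; 0.7 0 0 -2.4 0; 0.65 0 0 -2.4 0; 0.65 -15 0 -2.4 0; 0.65 -35 0 -2.4 0; 0.65 -60 0 -2.4 0; 0.65 -90 0 -2.4 0; 0.65 -120 0 -2.4 0; 0.65 -130 0 -2.4 0"

```text
time: 12.03
ee_pos: [0.5351, 0.4544, 0.2075]
eef_rot: [[-0.001, -0.174, 0.985], [-0.004, 0.985, 0.174], [-1.0, -0.004, -0.002]]
wrist_force: [1.0, 1.3, 1.8]
finger_gap: 0.0299
```

Run:
```python
from h import *
st();C,im=snap("wrist","w15.png")
```

```text
t 12.03 p [0.5351 0.4544 0.2075] jaw 10.0 gap 0.0299 F [1.  1.3 1.8] j [ 0.71  0.52  0.21  1.26 -0.    2.1 ]
```

View pics/w15.png

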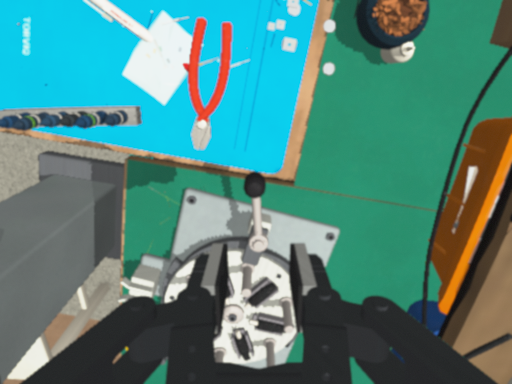

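Call:
apply_moves --steps "0.65 -10 14 -20 0; 0.65 -20 28 -40 0; 0.65 -20 42 -60 0; 0.65 -20 56 -80 0; 0.65 -20 70 -100 0; 0.65 -20 84 -120 0; 0.65 -20 98 -140 0; 0.65 -20 112 -160 0; 0.65 -20 126 -180 0; 0.65 -20 140 -200 0; 0.65 -20 154 -220 0; 0.65 -20 163 -235 0"

```text
time: 13.08
ee_pos: [0.2737, 0.5751, 0.2259]
eef_rot: [[-0.001, -0.175, 0.985], [-0.004, 0.985, 0.175], [-1.0, -0.004, -0.002]]
wrist_force: [0.3, 0.3, -0.7]
finger_gap: 0.0301
```

Run:
```python
from h import *
st();C,im=snap("top","t16.png")
c=im[140:270,180:340,::-1];cv2.imwrite('pics/t16z.png',cv2.resize(c,None,fx=5,fy=5,interpolation=cv2.INTER_CUBIC)[:600])
C,im=snap("side","s16.png")
im=im[165:265,195:325,::-1];cv2.imwrite('pics/s16z.png',cv2.resize(im,None,fx=6,fy=6,interpolation=cv2.INTER_CUBIC))
```

```text
t 13.08 p [0.2737 0.5751 0.2259] jaw 10.1 gap 0.0301 F [ 0.3  0.3 -0.7] j [ 1.13  0.39  0.05  1.23 -0.    2.52]
```

View pics/t16z.png

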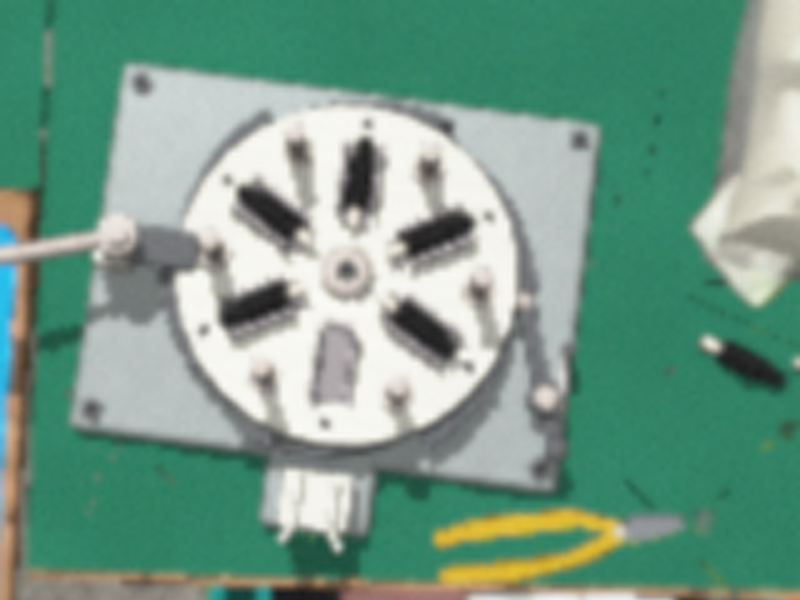

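View pics/s16z.png

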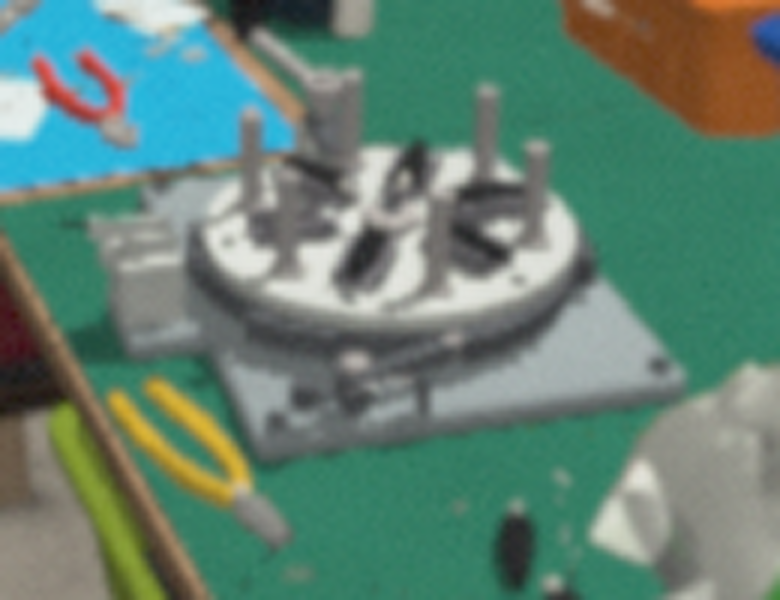

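Run:
```python
from h import *
C=cam("top");z=lambda L:[(180+x/5-.4,140+y/5-.4) for x,y in L]
p=plane(C,z([(298,133),(211,242),(264,372),(399,388),(482,278),(431,156)]),.083);d=p-p.mean(0)
a=np.degrees(np.arctan2(d[:,1],d[:,0]))%60;print(a,a.mean(),np.hypot(d[:,0],d[:,1]),p.mean(0))
im=cv2.imread('pics/top0.png');im=cv2.imread('pics/t16.png')
g=im.max(2);m=(g<50).astype(np.uint8);m[:, :140]=0;m[:,205:]=0;m[:170]=0;m[220:]=0
n,l,s,c=cv2.connectedComponentsWithStats(m);print(s,c)
cv2.imwrite('pics/lev.png',cv2.resize(im[165:225,130:230],None,fx=7,fy=7,interpolation=cv2.INTER_CUBIC))
for u in c[1:]:
  k=plane(C,[u],.085)[0];e=k[:2]-[.5455,.3865];print(k,np.hypot(*e),np.degrees(np.arctan2(e[1],e[0])))
```

```text
[22.65765494 23.72889261 25.14160583 23.54449773 24.36390919 23.5483997 ] 23.830826665605716 [0.06245264 0.06165105 0.06211323 0.06142348 0.06051139 0.0607363 ] [0.53474846 0.28038051 0.083     ]
[[     0      0    512    384 196591]
 [   172    189      5      6     17]] [[255.50702219 191.49998728]
 [174.29411765 191.64705882]]
[0.52979627 0.44749426 0.085     ] 0.06298338615364107 104.43794683108426
```

View pics/lev.png

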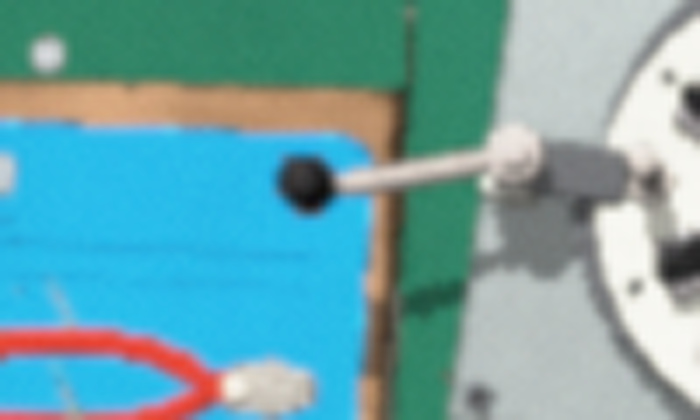

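Run:
```python
from h import *
C=cam("top");f=lambda x,y,z:plane(C,[(130+x/7-.43,165+y/7-.43)],z)[0]
pv=f(513,153,.066)
for z in(.077,.094):
  k=f(305,183,z);e=(k-pv)[:2];a=np.degrees(np.arctan2(e[1],e[0]));print(pv,k,np.hypot(*e),a,np.radians(174.4-a))
# initial one, same method
im=cv2.imread('pics/top0.png')
C2=C;g=lambda x,y,z:plane(C,[(180+x/5-.4,140+y/5-.4)],z)[0]
k=g(70,367,.094);pv=g(118,235,.066);e=(k-pv)[:2];print(np.hypot(*e),np.degrees(np.arctan2(e[1],e[0])))
# wrist view 15
```

```text
[0.54665456 0.38617785 0.066     ] [0.53308001 0.45164019 0.077     ] 0.06685496284947966 101.7150657906428 1.2685914185487448
[0.54665456 0.38617785 0.066     ] [0.53042992 0.44858333 0.094     ] 0.06448009406808766 104.57354286211358 1.2187015820588143
0.06587362453326792 166.5189779232572
```

Run:
```python
from h import *
a=cv2.imread('pics/top0.png');b=cv2.imread('pics/t16.png')
d=cv2.absdiff(a,b).max(2)>60;n,l,s,c=cv2.connectedComponentsWithStats(d.astype(np.uint8))
print([x.tolist() for x in s[1:] if x[4]>8])
print(env.close_job());st()
```

```text
[[235, 159, 10, 4, 16], [223, 167, 23, 30, 325], [245, 166, 5, 6, 21], [247, 167, 30, 33, 478], [272, 168, 7, 7, 17], [169, 187, 14, 9, 84], [184, 186, 15, 6, 54], [220, 188, 5, 7, 23], [200, 191, 3, 5, 12], [223, 197, 19, 11, 131], [274, 197, 7, 13, 33], [253, 199, 19, 22, 219], [190, 201, 10, 17, 81], [231, 203, 15, 18, 125], [201, 205, 6, 20, 37], [243, 205, 9, 16, 68], [272, 205, 5, 11, 24], [182, 208, 2, 8, 13], [225, 209, 6, 12, 35], [282, 208, 3, 6, 9], [257, 218, 6, 8, 23], [221, 221, 5, 5, 11], [249, 220, 6, 8, 31], [0, 278, 94, 106, 5477], [27, 356, 84, 28, 1228]]
the job is handed in; nothing more can be done
None
the job is handed in; nothing more can be done
```

The job is done and handed in after about 13 s. The empty nest is lined up with the guide, the dial is bearing on the pawl, and the clamp lever is tight.

- **Dial:** I turned it about 80° anticlockwise by the peg just ahead of the empty nest, until the pawl had dropped in behind the tooth. The pawl nose then measured about 84 mm from the axis, which matches fully dropped.
- **Bearing on the pawl:** I turned the dial back until it stopped moving. The push was about 7.4 N, against about 4.3 N of plain friction.
- **Clamp:** I swung the lever clockwise, let go, lifted clear and backed the arm away.

**Last checks**
- **Dial angle:** the last top picture shows the nest facing the guide. Its pegs measured 0.6° on the pawl side of the home angle I had worked out. Single pegs scatter by about 1°, and the dial's stop agreed with home to within the error, so I put the 0.6° down to measurement.
- **Lever angle:** estimates disagreed somewhat, from 1.19 to 1.27 rad, but all are above the 1.15 rad needed.
- **Bystanders:** comparing the first and last top pictures, only the dial, the lever, their shadows and the arm had changed. I did not identify the flux tin or check it by itself.

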